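# Set a rivet on the guarded bracket press

### The arm

A 7-joint arm with a two-finger parallel gripper is mounted at the origin on the work surface. World frame = base frame: x ahead of the robot, y to its left, z up, the work surface at z = 0. Lengths are in m, angles in rad, forces in N, time in s.
With the tool pointing down it reaches from about 0.425 to 0.95 m from the base axis. Payload 16.7 kg.
Tool frame: the origin (TCP) lies between the finger pads; the fingertips stand 19 mm ahead of it and the grasp point (between the pads) is the TCP; z points along the fingers, y is the line along which they close (so a half turn about z gives the same grasp; the last joint's range is limited). The gripper opens to 94 mm and grips with 3 to 60 N. Pads are 16 mm wide; open, the fingers measure 119 mm over their backs; the gripper's body (75 mm by 177 mm) begins 78 mm behind the grasp point.
Start: joints at [-1.379, 0.426, 0.074, 1.606, -0.034, 1.111, -0.067], TCP at [0.226, 0.636, 0.224] pointing down, gripper open.
Joint ranges: [-2.85, 2.85], [-0.5, 2.14], [-1.23, 1.37], [0.21, 2.46], [-1.02, 4.16], [0.16, 2.05], [-2.73, 2.73]. Speed limits (rad/s): [1.89, 1.89, 2.39, 2.39, 3.01, 3.01, 3.01].

### API

Orientations are given as a rotation vector (axis times angle).
In Python, from bench import manip, cams, job gives the robot as it stands.
- The arm moves only by the shell command python3 -m creep 'ROWS' [OPENING]. ROWS is JSON, a list of rows, each an object with "slide": the shift along the tool's x, y, z in mm, a list of three; "roll": the turn about the tool's z in rad. In form: [{"slide": [x, y, z], "roll": roll}, ...]. A call has 1 to 12 rows; each row shifts and turns the commanded pose from where the row before left it, along the tool's axes as they then stand; what a row does not reach is not made up. A row lasts 1/8 s, in which the tool goes at most 62.5 mm and 10.7 degrees, less where a joint would pass 70% of its speed; a pose out of reach is approached as far as the arm can. A call with a gripper value outside its range is refused whole. OPENING is the gripper command: -1 is shut, 1 is fully open, values between are in proportion, set as the call begins (- or left out, the last holds). The fingers move at their own pace and stop on an object; the grip force is fixed at half the most. Time passes only in rows, so rows that do not move let the fingers close. It gives the time, the measured TCP pose, the force, the opening and the grip force at its end, in the units of the state.
- manip.get_state(): the state, without advancing time (a new reading comes with each control period).
- cams.get_image(name): name is "side" or "top" or "wrist"; returns the picture (400x640x3 uint8, red, green, blue); there is no depth.
- cams.camera_info(name): a dict with "intrinsics" (3x3 intrinsics, pixels), "R" (3x3) and "t" (3): a world point X has camera coordinates R X + t. Camera axes: x right, y down, z forward; pixel columns grow to the right and rows downward; lengths in m; the calibration is good to about 2 mm. A picture is of the moment at which its call begins: read the wrist's pose just before it. camera_info takes no time and is no camera call; for the wrist camera it gives the pose at the moment of the call.
- job.finish_job(): hands the job in; it is judged then, once.
The state is a dict: "time_s": time; "joints": joint angles; "joint_velocities": joint speeds; "joint_torque": joint torques, N m; "tcp_pos": TCP position; "eef_rot": TCP orientation; "ft_force": force on the tool from outside, world axes, zero at the start; "moment": the same for the moment, N m; "finger_gap": opening from 0.0 (shut) to 1.0 (fully open); "finger_force": force on a finger pad.
Only numpy, scipy, OpenCV 4.12 (cv2) and the standard library are available. Lean on these libraries where they do the work, as an engineer would, in place of code of your own. Each camera call takes 0.05 s, during which the arm holds its last target. There are 200 camera calls.

### The job

Set the rivet in the basket bracket on the guarded bench press: with your fingertips, reach down through the windows in the green guard plate and first press the clamp lever (flat rectangular paddle) fully down, where it stays, then press the ram lever (round disc pad) fully down, keep it down for a good second and let it spring back up. Never touch the guard or any other part of the press frame. Leave the bottle, the hub and the wrench where they are.

Things in the scene. Friction and masses are not known exactly. Their poses are not given: they have to be found in the camera images.
- press: Fixed bench press. Origin: centre of its underside; x from front (robot side at yaw 0) to back, y left, z up. Dark base 220 (x) x 260 (y) x 25 mm; above it a level green guard plate 200 x 240 x 5 mm, top at z = 150 mm, on corner posts (caps to 155 mm) fenced all round by wire rods. Two windows in the plate, a lever under each. None of this body (guard, fence, posts, base, anvil) may be touched.
- window_left (a point): Centre of the left (+y) square window in the guard plate, level with its top face, 85 x 85 mm, sides along the press's x and y. At (-30, +60, 150) mm in the press frame. The bar between the two windows is 35 mm wide.
- window_right (a point): Centre of the right (-y) window, same size, at (-30, -60, 150) mm in the press frame.
- clamp_lever_pad (a point): Centre of the top face of the clamp lever's pad: a flat RECTANGULAR steel paddle 26 (press x) x 58 (press y) x 8 mm. It lies under the middle of one of the two windows (left or right, varies), 24 mm below the guard's top face when the lever is up.
- ram_lever_pad (a point): Centre of the top face of the ram lever's pad: a ROUND steel disc 42 mm in diameter, 8 mm thick, under the middle of the other window, 24 mm below the guard's top face when the lever is up.
- clamp_lever (a joint): Angle (rad): 0 = fully up, 0.16 = fully down on its stop; starts within 0 to 0.03. The pivot axis runs along press y, 90 mm behind the pad's centre (+x) and 16 mm below the pad's top at 0; the pad sinks about 14 mm over the full travel. Friction-held: 3 to 5 N at the pad moves it, and it stays where it is left.
- ram_lever (a joint): Angle of the ram lever (rad): 0 = fully up, 0.16 = fully down on its stop; same geometry as the clamp lever, pad sinks about 14 mm. Spring-loaded: about 4 N at the pad to start, 8 N when fully down; springs back to 0 when let go.
- oil_bottle: White plastic bottle, 48 mm diameter, 130 mm tall, standing beside the press. Origin: centre of its underside. Leave alone.
- hub: Bare aluminium wheel hub, 58 mm flanges, 75 mm tall, standing beside the press on the other side. Origin: centre of its underside. Leave alone.
- wrench: Steel wrench 170 mm long lying on the table in front of the press. Origin: under its middle. Leave alone.

How it is judged:
By the outcome, as a careful person would: the job done as asked, in the order asked, and still so for the second after the job is handed in, with the robot touching nothing.
It also fails if it takes over 48 s, if anything falls off the work surface, if the arm or the gripper's body presses on something with over 40 N, if the wrist force passes 120 N, or if a joint passes its speed limit or range.

## Working session

There is one attempt and no reset: what is moved stays moved. The work goes in short steps, Python scripts to look and compute and a shell command to move; the robot and the scene stay as the last step left them, time stands still between calls to the robot, and variables do not carry over. Pictures are saved under pics/ and viewed, at most 10 in all, crops included, and the job is handed in when it is done.

```bash
mkdir -p pics; ls; python3 - <<'E'
from bench import manip,cams
import cv2,numpy as np
s=manip.get_state();print(s)
for n in("top","side"):
    i=cams.camera_info(n);print(n,i)
    cv2.imwrite(f"pics/{n}0.png",cams.get_image(n)[:,:,::-1])
E
```

```text
pics
{'time_s': 0.0, 'joints': array([-1.37847748,  0.42672403,  0.07386262,  1.60658491, -0.03409452,
        1.11077893, -0.06713349]), 'joint_velocities': array([-0.00043561,  0.00224276, -0.00033212,  0.00067941, -0.00038761,
       -0.00030102, -0.00079026]), 'joint_torque': array([-2.19118556e-03, -9.35848761e+01,  3.66540670e+00, -4.54182994e+01,
       -4.90132242e-02,  2.04387767e-02,  2.07360549e-04]), 'tcp_pos': array([0.22616296, 0.6355634 , 0.22379101]), 'eef_rot': array([-5.34411339e-01, -3.09569240e+00,  1.93296430e-03]), 'ft_force': array([ 0.15234737, -0.21817962, -0.46506178]), 'moment': array([0.00314673, 0.03707683, 0.03511328]), 'finger_force': 0.0, 'finger_gap': 0.9985250635584003}
top {'intrinsics': array([[365.15927412,   0.        , 317.61235398],
       [  0.        , 365.15927412, 200.06342983],
       [  0.        ,   0.        ,   1.        ]]), 'R': array([[ 0.02036432, -0.99977547,  0.00585749],
       [-0.97325728, -0.02116432, -0.22874075],
       [ 0.22881336, -0.0010427 , -0.97346975]]), 't': array([0.04779394, 0.57655282, 0.83096974])}
side {'intrinsics': array([[416.3680913 ,   0.        , 321.49850819],
       [  0.        , 416.3680913 , 199.99220229],
       [  0.        ,   0.        ,   1.        ]]), 'R': array([[-0.99365713, -0.11118772,  0.01681668],
       [-0.09075899,  0.70465573, -0.7037209 ],
       [ 0.06639515, -0.70078355, -0.71027748]]), 't': array([0.55541899, 0.08859552, 0.9484649 ])}
```

View pics/top0.png

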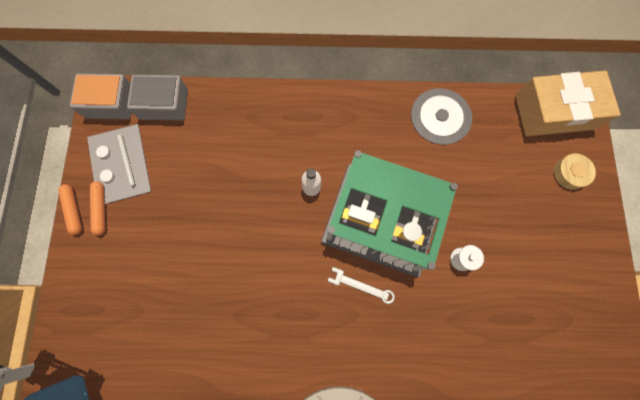

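View pics/side0.png

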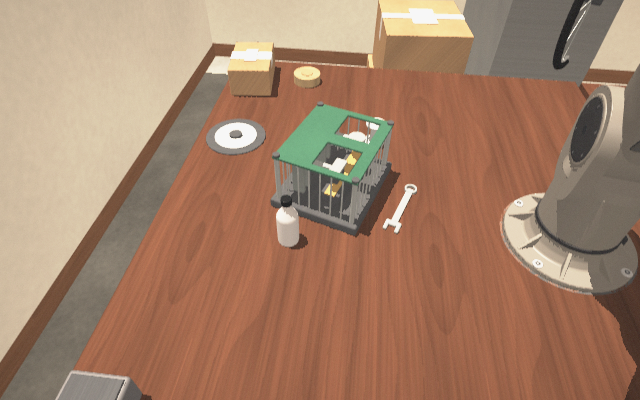

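The top view shows the green guard at about (390,212). The left window, centred near (363,213), holds the rectangular clamp paddle. The right window, near (415,230), holds the round ram disc. The side view agrees: the paddle is at (338,165) and the disc is behind it. Next I'll measure both in metric.

```bash
cat > h.py <<'E'
import numpy as np,cv2
from bench import manip,cams
def ray(px,info,z):
    px=np.atleast_2d(px).astype(float);K,R,t=info["intrinsics"],np.array(info["R"]),np.array(info["t"])
    d=(R.T@np.linalg.inv(K)@np.c_[px,np.ones(len(px))].T).T;c=-R.T@t
    return c+d*((z-c[2])/d[:,2])[:,None]
def plate(img,info,z=.15):
    hsv=cv2.cvtColor(img,cv2.COLOR_RGB2HSV)
    m=cv2.inRange(hsv,(60,80,30),(90,255,255))
    cs,h=cv2.findContours(m,cv2.RETR_CCOMP,cv2.CHAIN_APPROX_NONE)
    o=max(range(len(cs)),key=lambda i:cv2.contourArea(cs[i]))
    out=[]
    for i,c in enumerate(cs):
        if i==o or (h[0][i][3]==o and cv2.contourArea(c)>150):
            w=ray(c[:,0],info,z)[:,:2].astype(np.float32)*1000
            r=cv2.minAreaRect(w);out.append(r);print("OUT" if i==o else "hole",np.round(r[0],1),np.round(r[1],1),round(r[2],1),c[:,0].mean(0).round(0))
    return m
E
python3 - <<'E'
from h import *
for n in("top","side"):
    img=cv2.imread(f"pics/{n}0.png")[:,:,::-1].copy();print(n);plate(img,cams.camera_info(n))
    if n=="top":
        a=cv2.resize(img[150:280,310:470],None,fx=5,fy=4.6,interpolation=cv2.INTER_CUBIC);cv2.imwrite("pics/topc.png",a[:,:,::-1])
E
```

```text
top
OUT [ 540.9 -106.4] [237.1 198.3] 71.5 [393. 210.]
hole [ 494.3 -153. ] [92.2 91.6] 71.4 [415. 230.]
hole [532.7 -40.8] [90.9 89.4] 71.2 [363. 212.]
side
OUT [ 540.7 -102.4] [238.5 198. ] 71.3 [336. 144.]
hole [531.6 -37.1] [94.  90.4] 70.8 [337. 159.]
hole [ 493.4 -151.2] [96.6 92.2] 71.8 [357. 129.]
```

View pics/topc.png

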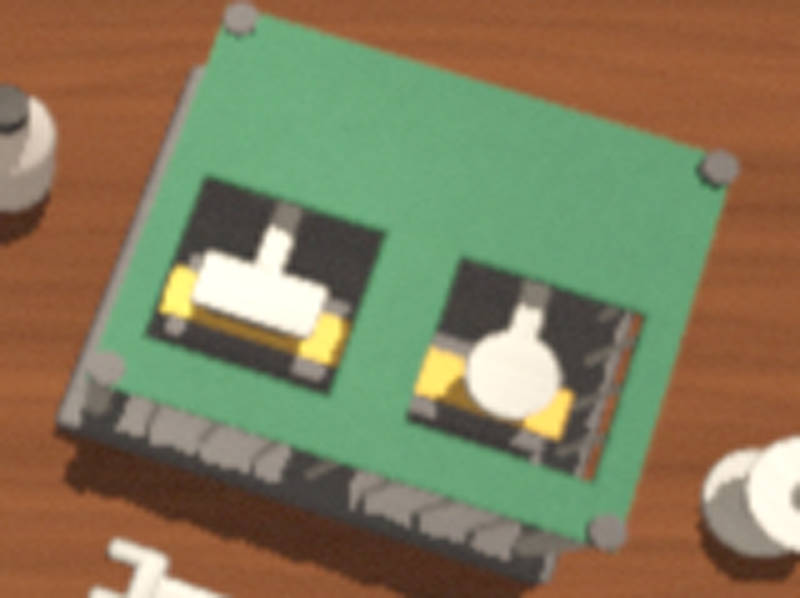

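Both views agree to about 4 mm, and the plate measures 238x198 against the nominal 240x200. Averaged, the press centre is (541,-104) mm at yaw -18.7°. That puts the left window (clamp) at (531.7,-38) and the right window (ram) at (493,-151.6). Tool y is already within 1° of press y. I'll close the fingers and move over the left window.

```bash
python3 -m creep '[{"slide":[0,0,-20],"roll":0},{"slide":[-26,-27,0],"roll":0},{"slide":[-26,-27,0],"roll":0},{"slide":[-26,-27,0],"roll":0},{"slide":[-26,-27,0],"roll":0},{"slide":[-26,-27,0],"roll":0},{"slide":[-26,-27,0],"roll":0},{"slide":[-26,-27,0],"roll":0},{"slide":[-26,-27,0],"roll":0},{"slide":[-26,-27,0],"roll":0},{"slide":[-26,-27,0],"roll":0},{"slide":[0,0,0],"roll":0}]' -1
cat >> h.py <<'E'
from scipy.spatial.transform import Rotation as Ro
def go(p):
    s=manip.get_state();R=Ro.from_rotvec(s["eef_rot"]).as_matrix()
    print("t",s["time_s"],"tcp",(s["tcp_pos"]*1000).round(1),"F",s["ft_force"].round(1),"gap",round(s["finger_gap"],3),"toolx,y deg",np.degrees(np.arctan2(R[1,:2],R[0,:2])).round(1),"ez",R[:,2].round(3))
    print("slide",(R.T@(np.array(p)-s["tcp_pos"]*1000)).round(1))
E
python3 -c "
from h import *;go([531.7,-38,242])"
```

```text
time_s: 1.6
tcp_pos: [0.3821, 0.2924, 0.2459]
eef_rot: [0.54, 3.094, 0.002]
ft_force: [-0.7, -0.2, 0.5]
finger_gap: 0.006
finger_force: 0.0
t 1.6 tcp [382.1 292.4 245.9] F [-0.7 -0.2  0.5] gap 0.006 toolx,y deg [160.2  70.2] ez [ 0.001  0.001 -1.   ]
slide [-252.7 -260.1    3.7]
```

```bash
python3 -m creep '[{"slide":[-25,-26,0],"roll":0},{"slide":[-25,-26,0],"roll":0},{"slide":[-25,-26,0],"roll":0},{"slide":[-25,-26,0],"roll":0},{"slide":[-25,-26,0],"roll":0},{"slide":[-25,-26,0],"roll":0},{"slide":[-25,-26,0],"roll":0},{"slide":[-25,-26,0],"roll":0},{"slide":[-25,-26,0],"roll":0},{"slide":[-25,-26,0],"roll":0},{"slide":[0,0,0],"roll":0},{"slide":[0,0,0],"roll":0}]'
python3 - <<'E'
from h import *
go([531.7,-38,200])
i=cams.camera_info("wrist");img=cams.get_image("wrist");plate(img,i)
cv2.imwrite("pics/w1.png",img[:,:,::-1])
E
```

```text
time_s: 3.1
tcp_pos: [0.5292, -0.0333, 0.2449]
eef_rot: [0.533, 3.096, 0.001]
ft_force: [-0.4, -0.8, -0.6]
finger_gap: 0.006
finger_force: 0.0
t 3.1 tcp [529.2 -33.3 244.9] F [-0.4 -0.8 -0.6] gap 0.006 toolx,y deg [160.5  70.5] ez [ 0.  0. -1.]
slide [-3.9 -3.6 44.9]
OUT [524.5 -99.5] [239.2 166.2] 71.4 [257. 211.]
hole [ 492.2 -150.3] [85.  85.1] 71.4 [173. 215.]
```

View pics/w1.png

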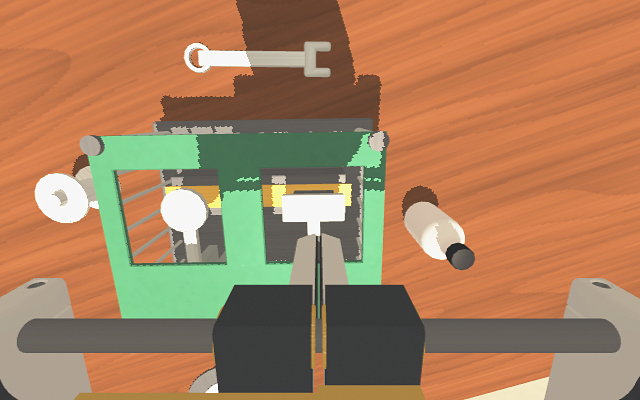

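The wrist view shows the fingertips just behind the paddle, which is at (313,208), with the ram disc at (185,212). The wrist view measures the right window at 85.0x85.1 mm, centre (492.2,-150.3), which puts the clamp window at about (531,-37). I'll descend to just above the paddle.

```bash
python3 -m creep '[{"slide":[-3,-3,10],"roll":0},{"slide":[0,0,20],"roll":0},{"slide":[0,0,20],"roll":0},{"slide":[0,0,20],"roll":0},{"slide":[0,0,15],"roll":0},{"slide":[0,0,4],"roll":0},{"slide":[0,0,0],"roll":0},{"slide":[0,0,0],"roll":0}]'
python3 -c "
from h import *;go([531,-37,131])"
```

```text
time_s: 4.15
tcp_pos: [0.5312, -0.0382, 0.1561]
eef_rot: [0.534, 3.095, 0.001]
ft_force: [0.5, 0.5, 0.1]
finger_gap: 0.006
finger_force: 0.0
t 4.15 tcp [531.2 -38.2 156.1] F [0.5 0.5 0.1] gap 0.006 toolx,y deg [160.4  70.4] ez [ 0.001  0.    -1.   ]
slide [ 0.6  1.  25.1]
```

```bash
python3 -m creep '[{"slide":[0,0,4],"roll":0},{"slide":[0,0,4],"roll":0},{"slide":[0,0,3],"roll":0},{"slide":[0,0,3],"roll":0},{"slide":[0,0,2],"roll":0},{"slide":[0,0,2],"roll":0},{"slide":[0,0,0],"roll":0},{"slide":[0,0,0],"roll":0}]'
python3 -m creep '[{"slide":[0,0,2],"roll":0},{"slide":[0,0,2],"roll":0},{"slide":[0,0,2],"roll":0},{"slide":[0,0,0],"roll":0},{"slide":[0,0,0],"roll":0}]'
```

```text
time_s: 5.15
tcp_pos: [0.5312, -0.0383, 0.1375]
eef_rot: [0.534, 3.095, -0.0]
ft_force: [0.3, -0.2, -0.4]
finger_gap: 0.006
finger_force: 0.0
time_s: 5.78
tcp_pos: [0.531, -0.0382, 0.1316]
eef_rot: [0.534, 3.096, 0.0]
ft_force: [-2.7, -0.4, 6.9]
finger_gap: 0.006
finger_force: 3.6
```

```bash
python3 -m creep '[{"slide":[0,0,1],"roll":0},{"slide":[0,0,0],"roll":0},{"slide":[0,0,0],"roll":0}]'
python3 -m creep '[{"slide":[0,0,1],"roll":0},{"slide":[0,0,0],"roll":0},{"slide":[0,0,0],"roll":0}]'
python3 - <<'E'
from h import *
cv2.imwrite("pics/w2.png",cams.get_image("wrist")[:,:,::-1])
E
```

```text
time_s: 6.15
tcp_pos: [0.5311, -0.0382, 0.1311]
eef_rot: [0.534, 3.095, 0.001]
ft_force: [-5.4, 0.5, 18.2]
finger_gap: 0.004
finger_force: 9.8
time_s: 6.52
tcp_pos: [0.5312, -0.0383, 0.1307]
eef_rot: [0.535, 3.095, 0.002]
ft_force: [-11.2, 0.2, 33.1]
finger_gap: 0.005
finger_force: 16.7
```

View pics/w2.png

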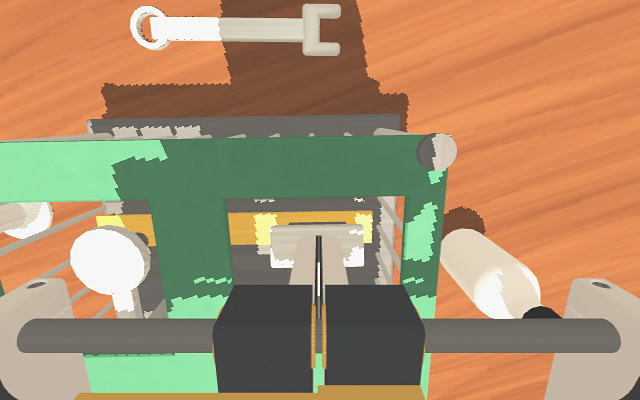

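The fingertips are on the paddle, within the window and clear of its edges. Force rose sharply to 33 N at TCP z = 130.7 mm, and the predicted stop was 131, so the clamp is on its stop. I'll lift and move to the right window.

```bash
python3 -m creep '[{"slide":[0,0,-6],"roll":0},{"slide":[0,0,-18],"roll":0},{"slide":[0,0,-25],"roll":0},{"slide":[0,0,-28],"roll":0},{"slide":[0,0,0],"roll":0},{"slide":[-1,-30,0],"roll":0},{"slide":[-1,-30,0],"roll":0},{"slide":[0,-30,0],"roll":0},{"slide":[0,-29,0],"roll":0},{"slide":[0,0,0],"roll":0},{"slide":[0,0,0],"roll":0},{"slide":[0,0,0],"roll":0}]'
python3 - <<'E'
from h import *
go([492.5,-150.7,154])
i=cams.camera_info("wrist");img=cams.get_image("wrist");plate(img,i)
cv2.imwrite("pics/w3.png",img[:,:,::-1])
E
```

```text
time_s: 8.07
tcp_pos: [0.4931, -0.1502, 0.2064]
eef_rot: [-0.532, -3.096, 0.0]
ft_force: [-0.5, 0.5, -0.1]
finger_gap: 0.005
finger_force: 0.0
t 8.075 tcp [ 493.1 -150.2  206.4] F [-0.5  0.5 -0.1] gap 0.005 toolx,y deg [160.5  70.5] ez [-0.  0. -1.]
slide [ 0.4 -0.7 52.4]
OUT [514.9 -96.5] [239.3 146.4] 71.3 [380. 210.]
hole [529.1 -40.2] [84.2 84.3] 71.5 [478. 221.]
```

View pics/w3.png

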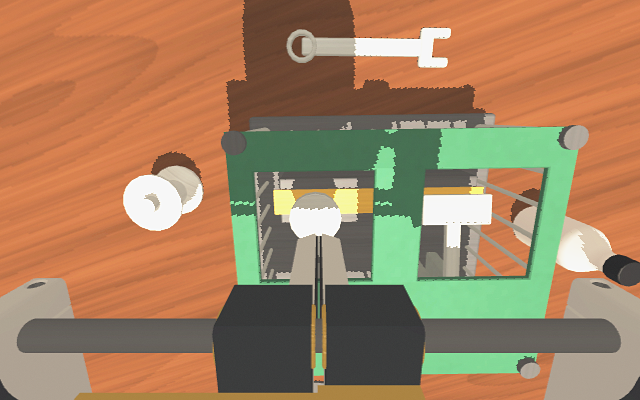

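The wrist view shows the fingertips over the disc at (316,217), centred in the right window. The clamp paddle is visible at (457,209). Next I'll press the ram.

```bash
python3 -m creep '[{"slide":[0,0,15],"roll":0},{"slide":[0,0,15],"roll":0},{"slide":[0,0,15],"roll":0},{"slide":[0,0,7],"roll":0},{"slide":[0,0,4],"roll":0},{"slide":[0,0,4],"roll":0},{"slide":[0,0,0],"roll":0},{"slide":[0,0,0],"roll":0}]'
python3 -m creep '[{"slide":[0,0,3],"roll":0},{"slide":[0,0,3],"roll":0},{"slide":[0,0,3],"roll":0},{"slide":[0,0,2],"roll":0},{"slide":[0,0,2],"roll":0},{"slide":[0,0,1],"roll":0},{"slide":[0,0,0],"roll":0},{"slide":[0,0,0],"roll":0}]'
```

```text
time_s: 9.12
tcp_pos: [0.493, -0.151, 0.1467]
eef_rot: [0.534, 3.095, 0.0]
ft_force: [-0.7, -0.0, 0.0]
finger_gap: 0.009
finger_force: 0.0
time_s: 10.12
tcp_pos: [0.4922, -0.1507, 0.1324]
eef_rot: [-0.534, -3.094, -0.001]
ft_force: [-5.9, 2.6, 7.7]
finger_gap: 0.001
finger_force: 4.4
```

```bash
python3 -m creep '[{"slide":[0,0,1.5],"roll":0},{"slide":[0,0,0],"roll":0},{"slide":[0,0,0],"roll":0}]'
python3 -m creep '[{"slide":[0,0,1],"roll":0},{"slide":[0,0,0],"roll":0},{"slide":[0,0,0],"roll":0}]'
```

```text
time_s: 10.5
tcp_pos: [0.4922, -0.1507, 0.1311]
eef_rot: [-0.534, -3.094, -0.001]
ft_force: [-7.3, 2.5, 14.0]
finger_gap: 0.007
finger_force: 7.8
time_s: 10.88
tcp_pos: [0.4922, -0.1508, 0.1306]
eef_rot: [-0.534, -3.095, -0.002]
ft_force: [-12.0, 4.6, 26.0]
finger_gap: 0.006
finger_force: 14.1
```

The ram is on its stop: 26 N at z = 130.6 mm, well above the 8 N spring force. I'll hold for 1.5 s and then release.

```bash
python3 -m creep '[{"slide":[0,0,0.3],"roll":0},{"slide":[0,0,0],"roll":0},{"slide":[0,0,0],"roll":0},{"slide":[0,0,0],"roll":0},{"slide":[0,0,0],"roll":0},{"slide":[0,0,0],"roll":0},{"slide":[0,0,0],"roll":0},{"slide":[0,0,0],"roll":0},{"slide":[0,0,0],"roll":0},{"slide":[0,0,0],"roll":0},{"slide":[0,0,0],"roll":0},{"slide":[0,0,0],"roll":0}]'
python3 -m creep '[{"slide":[0,0,-4],"roll":0},{"slide":[0,0,-6],"roll":0},{"slide":[0,0,-10],"roll":0},{"slide":[0,0,-20],"roll":0},{"slide":[0,0,-25],"roll":0},{"slide":[0,0,-30],"roll":0},{"slide":[0,0,-25],"roll":0},{"slide":[0,0,0],"roll":0},{"slide":[0,0,0],"roll":0}]'
python3 - <<'E'
from h import *
go([492,-151,245])
img=cams.get_image("wrist");s=cams.get_image("side")
cv2.imwrite("pics/w4.png",np.vstack([img[100:320],cv2.resize(s[90:240,260:410],(640,360))])[:,:,::-1])
E
```

```text
time_s: 12.38
tcp_pos: [0.4923, -0.1508, 0.1305]
eef_rot: [-0.535, -3.095, -0.002]
ft_force: [-13.5, 4.2, 31.1]
finger_gap: 0.009
finger_force: 16.0
time_s: 13.5
tcp_pos: [0.4926, -0.1508, 0.2492]
eef_rot: [-0.534, -3.095, -0.0]
ft_force: [-1.4, -0.3, -0.6]
finger_gap: 0.005
finger_force: 0.0
t 13.5 tcp [ 492.6 -150.8  249.2] F [-1.4 -0.3 -0.6] gap 0.005 toolx,y deg [160.4  70.4] ez [-0.  0. -1.]
slide [ 0.5 -0.4  4.2]
```

View pics/w4.png

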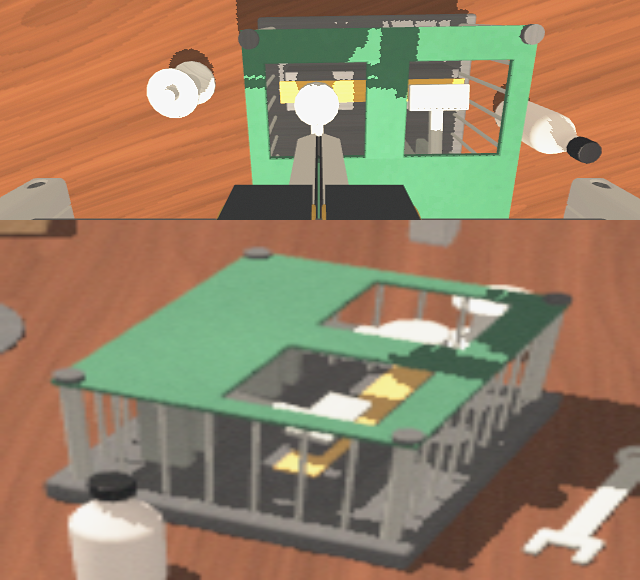

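After release, the ram disc sits nearer the guard and the clamp paddle stays low. I'll check the heights from the apparent sizes in the wrist image: the paddle should be 58 mm wide and the disc 42 mm at their true heights.

```bash
python3 - <<'E'
from h import *
i=cams.camera_info("wrist");img=cams.get_image("wrist")
m=cv2.inRange(img,(225,225,225),(255,255,255));m=cv2.morphologyEx(m,cv2.MORPH_OPEN,np.ones((15,15)))
for c in cv2.findContours(m,0,1)[0]:
    u=c[:,0].mean(0)
    if 280<u[0]<480 and 150<u[1]<260:
        x,y,w,h=cv2.boundingRect(c);print(x,y,w,h)
        for z in(.126,.112):
            p=ray([[x-.5,y+h/2],[x+w-.5,y+h/2]],i,z);print(z,(1e3*np.linalg.norm(p[1]-p[0])).round(1))
E
```

```text
296 186 42 39
0.126 39.1
0.112 41.0
411 185 58 24
0.126 53.6
0.112 56.3
```

The size check leans towards clamp down but can't settle it, being only good to about 3 px. The sharp force rise at the predicted stop height is the stronger evidence, for both levers. The robot is clear of everything, so I'm handing in.

```bash
python3 -c "
from bench import job;print(job.finish_job())"
```

```text
the job is handed in; nothing more can be done
None
```

I pressed the clamp lever to its stop (33 N), then held the ram lever on its stop for about 1.5 s (31 N) and let it spring back. I saw no contact with the guard, frame or other objects, and handed the job in at about 14 s; the result was not reported back.

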